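# Unlock the cash box and hold its key turned

## Task

Unlock the cash box so that the cashier can lift its lid: take the key with the square head out of the wooden key rest, push it fully home into the lock in the lid, working it past the sticky pins, then turn it a full quarter turn clockwise, to its stop. The lock springs back by itself, so finish while still gripping the key and holding it turned. Leave the round-headed key in the rest and do not disturb the other things on the counter.

Things in the scene. Friction and masses are not known exactly. Their poses are not given: they have to be found in the camera images.
- key_grip (a point): Centre of the square head of the right key: a loose brass key, about 75 g, standing upright, blade down, in either slot of the key rest. Head 34 mm wide (point's y), 9 mm thick (x), 34 mm tall (z up, 17 mm above and below this point); grip it across the thickness. Below the head is a shoulder 19 (y) x 10 (x) mm, 12 mm tall.
- key_shoulder (a point): Point on the key's axis at the underside of its shoulder, 29 mm below key_grip, same axes; fully home when it lies on lock_face. Below it the steel blade: 12 mm wide (y), 5 mm thick (x), 30 mm long, the last 12 mm tapering to a blunt tip 2.6 x 2.8 mm. A half turn about z makes no difference to the blade.
- spare_key_grip (a point): Centre of the round head (26 mm diameter, 9 mm thick) of the other key, which stands in the other slot of the key rest and is to be left there; 24 mm above its shoulder's underside. It is shorter, with a narrower blade.
- key_rest: Fixed beech block 50 (x) x 120 (y) x 36 mm high, origin at the centre of its underside, with two upright slots 7 x 15 mm, 32 mm either side of the centre along its y. A key stands in each, shoulder on the block's top, the head's wide side along the block's y. A blade must rise 30 mm to come clear.
- cash_box: Fixed grey steel cash box 146 (x) x 176 (y) x 70 mm high, origin at the centre of its underside, front towards -x. The lock is in the lid, 30 mm in front of the centre; behind it on the lid a folded wire handle, top 76 mm above the counter.
- lock_face (a point): Centre of the keyway at the brass face of the lock, 70.5 mm above the counter; fixed to the box, z up. Unturned, the slot runs along this frame's y: 14.4 mm long (y), 6.6 mm wide (x), 34 mm deep, straight down. A steel bezel round it, 26 mm inside and 43 mm outside diameter, stands 1 mm proud.
- lock_core (a joint): Angle of the lock's core: 0 unturned (it springs back to 0), growing clockwise seen from above to the stop at 1.571. The blade has about 0.13 rad of play; the spring reaches 0.07 N m at the stop. Two stiff sprung pins, 9 and 16 mm below the face, reach into the slot from its two ends: pushing past them takes about 5 to 10 N downwards (a wiggle along the slot does no harm).
- stamp: Bystander: rubber stamp with turned wooden handle, 30 x 40 x 69 mm, origin at the centre of its underside.
- twine: Bystander: upright spool of twine, 56 mm diameter, 52 mm high, origin at the centre of its underside.
- jar: Bystander: clip-top jar, 57 x 49 x 70 mm, origin at the centre of its underside.
- ink: Bystander: flat ink pad tin, 57 x 87 x 18 mm, origin at the centre of its underside.

How it is judged:
By the outcome, as a careful person would: the job done as asked, in the order asked, and still so for the second after the job is handed in, while the arm keeps its last pose, push and grip.
It also fails if it takes over 48 s, if anything falls off the work surface, if the arm or the gripper's body presses on something with over 40 N, if the wrist force passes 120 N, or if a joint passes its speed limit or range.

## Robot

A 6-joint arm with a two-finger parallel gripper is mounted at the origin on a cart in front of the work surface, level with it; the furniture and walls round the work are solid. World frame = base frame: x ahead of the robot, y to its left, z up, the work surface at z = 0. Lengths are in m, angles in degrees, forces in N, time in s.
With the tool pointing down it reaches from about 0.4 to 0.825 m from the base axis. Payload 7 kg.
Tool frame: the origin (TCP) lies at the very end of the fingers, on their centre line; the grasp point (between the pads) lies 19 mm behind it; z points along the fingers, y is the line along which they close (so a half turn about z gives the same grasp; the last joint's range is limited). The gripper opens to 88 mm and grips with 3 to 60 N. Pads are 19 mm wide; open, the fingers measure 130 mm over their backs; the gripper's body (78 mm by 193 mm) begins 47 mm behind the grasp point.
Start: joints at [-48.696, 20.546, 0.682, 0, -70.136, -16.507], TCP at [0.283, -0.613, 0.227] pointing down, gripper open.
Joint ranges: [-176.03, 176.03], [-82.01, 121.73], [-58.28, 71.71], [-173.87, 95.51], [-174.79, -0.11], [-173.66, 173.66]. Speed limits (degrees/s): [136.94, 136.94, 172.46, 180, 180, 180].

## Interface

Orientations are given as [roll, pitch, yaw] about the fixed x, y, z axes, in that order (R = Rz(yaw) Ry(pitch) Rx(roll)).
In Python, from plant import get_state, capture, close_job, regions_of gives the robot as it stands.
- The arm moves only by the tool jog_arm, never from a script. Its argument "moves" is a list of rows, each a list of 3 entries, a list of its own where there are three numbers: the shift along the tool's x, y, z in cm, then the turn about the tool's z in degrees, then the finger opening in cm, from 0 to 8.76. A call has 1 to 12 rows; each row shifts and turns the commanded pose from where the row before left it, along the tool's axes as they then stand; what a row does not reach is not made up. A row lasts 1/8 s, in which the tool goes at most 62.5 mm and 10.7 degrees, less where a joint would pass 70% of its speed; a pose out of reach is approached as far as the arm can. A call is refused whole if a number of a shift passes 6.25 or a number of a turn 10.7, either way. A call with a gripper value outside its range is refused whole. The fingers move at their own pace and stop on an object; "newtons" is the grip in N (left out, the last holds). Time passes only in rows, so rows that do not move let the fingers close. It gives the time, the measured TCP pose, the force, the opening and the grip force at its end, in the units of the state.
- get_state(): the state, without advancing time (a new reading comes with each control period).
- capture(name): name is "scene" or "top" or "wrist"; returns a dict with "pixels" (400x640x3 uint8, blue, green, red), "mtx" (3x3 intrinsics, pixels), "world_from_camera" (4x4, takes a point from camera to world coordinates); the wrist camera has in their place "hand_eye" (4x4, takes a point from camera to tool coordinates, whose origin is the TCP and whose axes are the flange's). Camera axes: x right, y down, z forward; pixel columns grow to the right and rows downward; lengths in m; the calibration is good to about 2 mm. A picture is of the moment at which its call begins: read the wrist's pose just before it. There is no depth.
- close_job(): hands the job in; it is judged then, once.
Trained networks look in a picture, given as the dict that the camera call returned (one of the last four; its "shot" number tells which), for a name from the list of things; names that differ only in an ending like _2 or _b are one class to them, and where a whole thing is asked for, a point or a joint stands for the part that bears it (a point fixed in the world has none). Each returns a list of dicts, best first, with "confidence" (0 to 1); they miss things now and then, are a little off and sometimes report something else, mostly with a low value. They report only what shows in the picture. A call takes as long as a camera call.
- regions_of(picture, thing): "pixels" (400x640 bool, what is visible of it) and "pixel" ([column, row] in pixels, amid what is visible of it).
The state is a dict: "time_s": time; "joints": joint angles; "qd": joint speeds; "joint_torque": joint torques, N m; "tcp_pos": TCP position; "eef_rot": TCP orientation; "contact_force": force on the tool from outside, world axes, zero at the start; "moment": the same for the moment, N m; "gripper_width": finger opening in m; "gripper_force": force on a finger pad.
Only numpy, scipy, OpenCV 4.12 (cv2) and the standard library are available. Lean on these libraries where they do the work, as an engineer would, in place of code of your own. Each camera call takes 0.05 s, during which the arm holds its last target. There are 200 camera calls.

## Working session

There is one attempt and no reset: what is moved stays moved. The work goes in short steps, Python scripts to look and compute and a tool call to move; the robot and the scene stay as the last step left them, time stands still between calls to the robot, and variables do not carry over. Pictures are saved under pics/ and viewed, at most 10 in all, crops included, and the job is handed in when it is done.

Besides the shell and the picture viewer there is one more tool, called after "Call:" as name([rows], argument=value, ...), one row to a line, values as JSON. jog_arm: Moves the arm, as the interface text tells. Its arguments: {"type":"object","properties":{"moves":{"type":"array"},"newtons":{"type":"number"}},"required":["moves"]}

```bash
mkdir -p pics
cat > h.py <<'E'
import numpy as np, cv2
from plant import *
from scipy.spatial.transform import Rotation as R
def T_tool(s):
    T=np.eye(4);T[:3,:3]=R.from_euler('xyz',s['eef_rot'],degrees=True).as_matrix();T[:3,3]=s['tcp_pos'];return T
def cam(name):
    s=get_state();c=capture(name)
    c['T']=c['world_from_camera'] if name!='wrist' else T_tool(s)@c['hand_eye']
    c['T']=np.array(c['T']);return c
def onplane(c,px,z):
    d=c['T'][:3,:3]@np.linalg.solve(np.array(c['mtx']),[px[0],px[1],1.]);o=c['T'][:3,3]
    return o+d*(z-o[2])/d[2]
def proj(c,P):
    q=np.linalg.inv(c['T'])@np.append(P,1);u=np.array(c['mtx'])@q[:3];return u[:2]/u[2]
E
python3 - <<'E'
from h import *
s=get_state();print(s)
a=cam('top');b=cam('scene')
cv2.imwrite('pics/top.png',a['pixels']);cv2.imwrite('pics/scene.png',b['pixels'])
for c,n in((a,'top'),(b,'scene')):
  print(n,c['T'].round(3).tolist(),np.array(c['mtx']).tolist())
  for t,z in(('key_grip',.077),('spare_key_grip',.06),('key_rest',.036),('cash_box',.07),('stamp',.05),('twine',.05),('jar',.07),('ink',.018)):
    for r in regions_of(c,t)[:2]:
        print(t,round(r['confidence'],2),np.round(r['pixel']),r['pixels'].sum(),onplane(c,r['pixel'],z).round(3))
E
```

```text
{'time_s': 0.0, 'joints': array([-4.86958082e+01,  2.05898618e+01,  6.34916828e-01, -1.78685191e-02,
       -7.01367826e+01, -1.65086177e+01]), 'qd': array([ 0.0435644 ,  0.04481101,  0.09800867, -0.01001622, -0.07389272,
        0.01391039]), 'joint_torque': array([-8.23904193e-04, -5.82716775e+01,  2.93055171e+01,  6.99745104e+00,
        6.75518837e-03, -1.47328960e-04]), 'tcp_pos': array([ 0.28286447, -0.61234349,  0.22565622]), 'eef_rot': array([ 1.79907280e+02, -9.96218086e-03, -1.55210503e+02]), 'contact_force': array([-0.19391468,  1.01844202,  0.19114125]), 'moment': array([-0.00228236, -0.04654994, -0.05586277]), 'gripper_force': 0.0, 'gripper_width': 0.08746543566560781}
top [[-0.035, -0.976, 0.215, 0.341], [-0.999, 0.035, -0.005, -0.024], [-0.003, -0.215, -0.977, 1.14], [0.0, 0.0, 0.0, 1.0]] [[465.55326368628045, 0.0, 323.87440272641675], [0.0, 465.55326368628045, 206.50847633772344], [0.0, 0.0, 1.0]]
spare_key_grip 0.55 [307. 223.] 45 [0.54  0.013 0.06 ]
key_rest 0.6 [294. 228.] 1069 [0.533 0.045 0.036]
cash_box 0.9 [189. 231.] 5085 [0.529 0.287 0.07 ]
cash_box 0.61 [279. 228.] 71 [0.53  0.077 0.07 ]
stamp 0.52 [299. 181.] 190 [0.646 0.028 0.05 ]
twine 0.65 [264. 182.] 535 [0.647 0.113 0.05 ]
jar 0.86 [404. 261.] 464 [ 0.442 -0.209  0.07 ]
ink 0.93 [456. 242.] 842 [ 0.489 -0.346  0.018]
scene [[-0.437, -0.68, 0.589, -0.266], [-0.899, 0.317, -0.301, 0.441], [0.018, -0.661, -0.75, 1.138], [0.0, 0.0, 0.0, 1.0]] [[452.3835320916434, 0.0, 320.0160914997194], [0.0, 452.3835320916434, 206.5537931676771], [0.0, 0.0, 1.0]]
key_grip 0.65 [307. 225.] 102 [0.517 0.082 0.077]
key_rest 0.93 [317. 231.] 670 [0.513 0.051 0.036]
cash_box 0.91 [241. 254.] 3250 [0.504 0.296 0.07 ]
stamp 0.73 [304. 201.] 170 [0.633 0.038 0.05 ]
twine 0.74 [279. 207.] 354 [0.64  0.123 0.05 ]
twine 0.56 [303. 201.] 119 [0.633 0.043 0.05 ]
jar 0.7 [239. 256.] 3252 [0.5   0.303 0.07 ]
jar 0.48 [309. 223.] 102 [0.525 0.072 0.07 ]
```

Run:
```python
import cv2,numpy as np
a=cv2.imread('pics/top.png')[140:300,130:370];b=cv2.imread('pics/scene.png')[150:310,170:370]
a=cv2.resize(a,None,fx=3.2,fy=3.2,interpolation=2)[:,:768];b=cv2.resize(b,None,fx=3.2,fy=3.2)
cv2.imwrite('pics/a.png',a);
```

```text
(no output)
```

View pics/a.png

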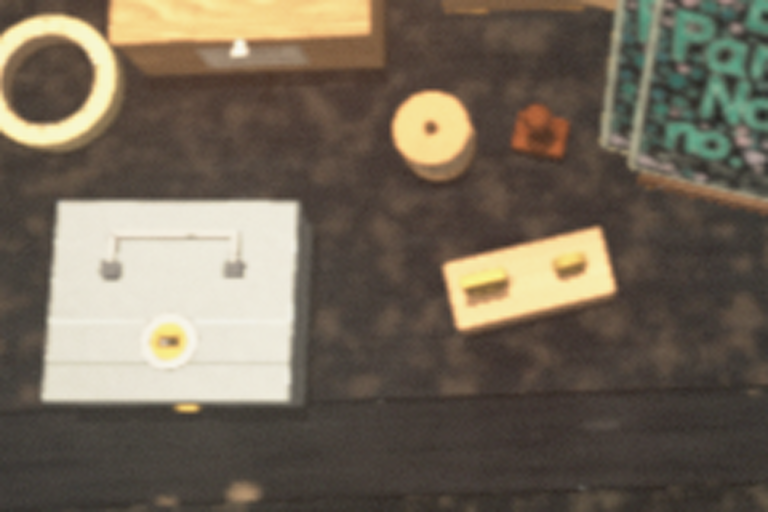

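```bash
cat >> h.py <<'E'
def delta(P,yaw,z=None):
    "shift in tool axes now (cm) and turn (deg) to reach world P, yaw"
    s=get_state();Rt=R.from_euler('xyz',s['eef_rot'],degrees=True).as_matrix()
    d=Rt.T@(np.array(P)-s['tcp_pos'])*100;t=(s['eef_rot'][2]-yaw+180)%360-180
    print('tcp',s['tcp_pos'].round(4),s['eef_rot'].round(2),'shift cm',d.round(2),'turn',round(t,2),'t',s['time_s'])
E
python3 - <<'E'
from h import *
c=cam('top')
f=lambda x,y,z:onplane(c,(130+x/3.2,140+y/3.2),z).round(4)
cr=[f(*p,.036) for p in((443,265),(600,228),(615,290),(458,330))]
bx=[f(*p,.07) for p in((57,201),(300,201),(291,403),(41,403))]
print(cr,bx)
for q in(cr,bx):
  q=np.array(q);v=(q[0]-q[1])+(q[3]-q[2]);print(q.mean(0),np.degrees(np.arctan2(-v[0],v[1])))
print(f(169,341,.0705),f(485,280,.094))
print(capture('wrist')['hand_eye'],c['mtx'])
delta([.52,.05,.227],-103)
E
```

```text
[array([0.5485, 0.1057, 0.036 ]), array([ 0.5727, -0.0134,  0.036 ]), array([ 0.5248, -0.0231,  0.036 ]), array([0.4988, 0.095 , 0.036 ])] [array([0.6003, 0.3858, 0.07  ]), array([0.5939, 0.2066, 0.07  ]), array([0.4457, 0.2115, 0.07  ]), array([0.4521, 0.3904, 0.07  ])]
[0.5362  0.04105 0.036  ] 11.949512570565513
[0.523    0.298575 0.07    ] -2.0471205823818663
[0.4934 0.2999 0.0705] [0.5257 0.0691 0.094 ]
[[ 1.92687359e-04 -9.52778606e-01 -3.03665754e-01  8.36624655e-02]
 [ 9.99999269e-01 -1.79003687e-04  1.19617737e-03  7.31225084e-04]
 [-1.19404949e-03 -3.03665762e-01  9.52777875e-01 -1.59165581e-01]
 [ 0.00000000e+00  0.00000000e+00  0.00000000e+00  1.00000000e+00]] [[465.55326369   0.         323.87440273]
 [  0.         465.55326369 206.50847634]
 [  0.           0.           1.        ]]
tcp [ 0.2831 -0.6127  0.2266] [-180.     0.  -155.2] shift cm [-4.930e+01  5.023e+01 -4.000e-02] turn -52.2 t 1.0
```

Call:
jog_arm([
  [[-4.19, 4.06, 0], 0, 8.76],
  [[-4.19, 4.06, 0], 0, 8.76],
  [[-4.19, 4.06, 0], 0, 8.76],
  [[-4.19, 4.06, 0], 0, 8.76],
  [[-4.19, 4.06, 0], 0, 8.76],
  [[-4.19, 4.06, 0], 0, 8.76],
  [[-4.19, 4.06, 0], 0, 8.76],
  [[-4.19, 4.06, 0], 0, 8.76],
  [[-4.19, 4.06, 0], 0, 8.76],
  [[-4.19, 4.06, 0], 0, 8.76],
  [[-4.19, 4.06, 0], 0, 8.76],
  [[-4.19, 4.06, 0], 0, 8.76],
])

```text
time_s: 2.5
tcp_pos: [0.5357, 0.0424, 0.227]
eef_rot: [-180.0, 0.1, -155.2]
contact_force: [1.2, -0.1, -0.3]
gripper_width: 0.0877
gripper_force: 0.0
```

Call:
jog_arm([
  [[0, 0, 0], -9.65, 8.76],
  [[0, 0, 0], -9.65, 8.76],
  [[0, 0, 0], -9.65, 8.76],
  [[0, 0, 0], -9.65, 8.76],
  [[0, 0, 0], -9.65, 8.76],
  [[0, 0, 0], -9.65, 8.76],
  [[0, 0, 0], -9.65, 8.76],
  [[0, 0, 0], -9.65, 8.76],
  [[0, 0, 0], 0, 8.76],
  [[0, 0, 0], 0, 8.76],
])

```text
time_s: 3.75
tcp_pos: [0.5351, 0.0404, 0.2266]
eef_rot: [-180.0, 0.0, -78.2]
contact_force: [0.1, 0.9, 0.1]
gripper_width: 0.0878
gripper_force: 0.0
```

Run:
```python
from h import *
delta([.53,.072,.1],-78)
c=cam('wrist');im=c['pixels'].copy();cv2.imwrite('pics/w1.png',im)
for t,z in(('key_grip',.094),('spare_key_grip',.086),('key_rest',.036)):
  for r in regions_of(c,t)[:2]:
    m=r['pixels'].astype('uint8');rr=cv2.minAreaRect(cv2.findNonZero(m))
    print(t,r['confidence'],r['pixel'],m.sum(),rr,onplane(c,r['pixel'],z).round(4))
```

```text
tcp [0.5351 0.0404 0.2266] [-180.      0.    -78.21] shift cm [-3.2  -0.14 12.66] turn -0.21 t 3.75
key_grip 0.62 [316.1, 210.4] 271 ((317.0, 209.5), (35.0, 8.0), 90.0) [0.5311 0.0648 0.094 ]
spare_key_grip 0.47 [314.7, 151.9] 174 ((317.0, 153.0), (22.0, 8.0), 90.0) [0.5449 0.0053 0.086 ]
key_rest 0.57 [313.6, 170.1] 3416 ((317.0, 173.0), (96.0, 42.0), 90.0) [0.5408 0.035  0.036 ]
```

View pics/w1.png

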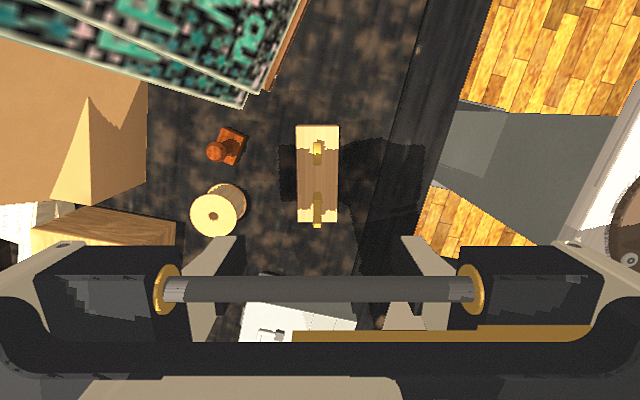

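Run:
```python
import cv2
a=cv2.imread('pics/w1.png')[115:235,270:360]
cv2.imwrite('pics/w1c.png',cv2.resize(a,None,fx=5,fy=5,interpolation=cv2.INTER_CUBIC))
```

```text
(no output)
```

View pics/w1c.png

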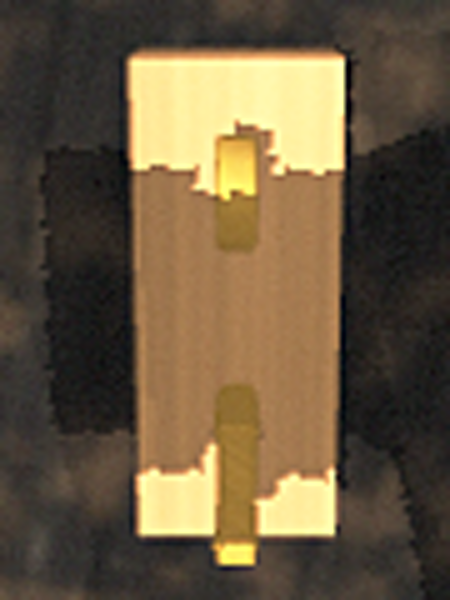

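Run:
```python
from h import *
c=cam('wrist')
f=lambda x,y,z:onplane(c,(270+(x-2)/5,115+(y-2)/5),z)
q=np.array([f(*p,.036) for p in((128,57),(347,57),(336,537),(137,537))]).round(4)
v=(q[3]-q[0])+(q[2]-q[1]);th=np.degrees(np.arctan2(-v[0],v[1]))
print(q,q.mean(0),th,np.linalg.norm(v)/2, np.linalg.norm(q[0]-q[1]),np.linalg.norm(q[2]-q[3]))
t=np.radians(th);print('slot',q.mean(0)[:2]+.032*np.array([-np.sin(t),np.cos(t)]))
a,b=f(237.5,422,.082),f(235.5,565,.082);print(a,b,(a+b)/2,np.linalg.norm(a-b))
v=b-a;print(np.degrees(np.arctan2(-v[0],v[1])))
P=(a+b)/2
delta([P[0],P[1],.046],th-90)
```

```text
[[ 0.5725 -0.012   0.036 ]
 [ 0.5224 -0.0225  0.036 ]
 [ 0.4977  0.0958  0.036 ]
 [ 0.5481  0.1064  0.036 ]] [0.535175 0.041925 0.036   ] 11.718981876457814 0.12086945437123474 0.05118847526543454 0.05150262129251293
slot [0.52867543 0.07325798]
[0.53193695 0.05587015 0.082     ] [0.52539292 0.08923032 0.082     ] [0.52866494 0.07255023 0.082     ] 0.033995957609803375
11.098379693081622
tcp [0.5352 0.0404 0.2266] [-180.     -0.    -78.06] shift cm [-3.28 -0.03 18.06] turn 0.22 t 4.0
```

Call:
jog_arm([
  [[-3.25, 0, 4], 0, 8.76],
  [[0, 0, 5], 0, 8.76],
  [[0, 0, 4.5], 0, 8.76],
  [[0, 0, 3.0], 0, 8.76],
  [[0, 0, 1.5], 0, 8.76],
  [[0, 0, 0], 0, 4],
  [[0, 0, 0], 0, 2.5],
  [[0, 0, 0], 0, 1.8],
], newtons=20)

```text
time_s: 5.0
tcp_pos: [0.5292, 0.0726, 0.0478]
eef_rot: [-179.9, 0.0, -78.0]
contact_force: [0.6, -0.1, -0.0]
gripper_width: 0.0635
gripper_force: 0.0
```

Call:
jog_arm([
  [[0, 0, 0], 0, 1.2],
  [[0, 0, 0], 0, 0.5],
  [[0, 0, 0], 0, 0],
  [[0, 0, 0], 0, 0],
  [[0, 0, 0], 0, 0],
], newtons=40)

```text
time_s: 5.62
tcp_pos: [0.5284, 0.0722, 0.0465]
eef_rot: [-180.0, 0.0, -78.0]
contact_force: [1.0, -0.8, -1.1]
gripper_width: 0.0131
gripper_force: 0.1
```

Call:
jog_arm([
  [[0, 0, 0], 0, 0],
  [[0, 0, 0], 0, 0],
  [[0, 0, 0], 0, 0],
], newtons=40)

```text
time_s: 6.0
tcp_pos: [0.5291, 0.0725, 0.0468]
eef_rot: [-179.9, 0.0, -78.0]
contact_force: [3.4, 0.2, -1.1]
gripper_width: 0.0093
gripper_force: 40.0
```

Call:
jog_arm([
  [[0, 0, -2], 0, 0],
  [[0, 0, -3], 0, 0],
  [[0, 0, -5], 0, 0],
  [[0, 0, -5], 0, 0],
  [[-5, -0.4, 0], 0, 0],
  [[-5.5, -0.45, 0], 0, 0],
  [[-5.5, -0.45, 0], 0, 0],
  [[-5.5, -0.45, 0], 0, 0],
  [[-5.4, -0.4, 0], 0, 0],
  [[0, 0, 0], 7, 0],
  [[0, 0, 0], 7, 0],
  [[0, 0, 0], 0, 0],
])

```text
time_s: 7.5
tcp_pos: [0.4928, 0.3393, 0.1959]
eef_rot: [179.9, -0.1, -91.9]
contact_force: [-0.5, 0.4, -0.4]
gripper_width: 0.0087
gripper_force: 40.0
```

Run:
```python
from h import *
delta([.4934,.2999,.2],-92)
c=cam('wrist');im=c['pixels'].copy();cv2.imwrite('pics/w2.png',im)
s=get_state();print(s['gripper_width'],s['gripper_force'],proj(c,[.4934,.2999,.0705]))
```

```text
tcp [0.4928 0.3393 0.1959] [ 1.7991e+02 -8.0000e-02 -9.1940e+01] shift cm [ 3.94 -0.2  -0.4 ] turn 0.06 t 7.5
0.008811887556738068 39.997618496418 [314.5986009  151.66946694]
```

View pics/w2.png

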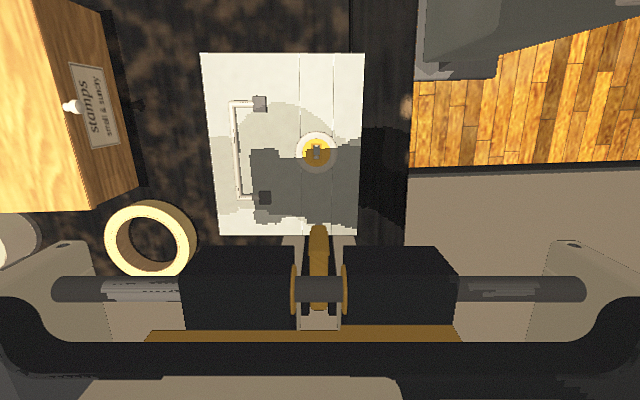

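Run:
```python
import cv2,numpy as np
a=cv2.imread('pics/w2.png')
p=cv2.resize(a[130:175,293:340],None,fx=8,fy=8,interpolation=cv2.INTER_CUBIC)
q=cv2.resize(a[215:285,295:342],None,fx=8,fy=8,interpolation=cv2.INTER_CUBIC)
p=cv2.copyMakeBorder(p,0,q.shape[0]-p.shape[0],0,0,0)
cv2.imwrite('pics/w2c.png',cv2.convertScaleAbs(np.hstack([p,q]),alpha=1.2))
```

```text
(no output)
```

View pics/w2c.png

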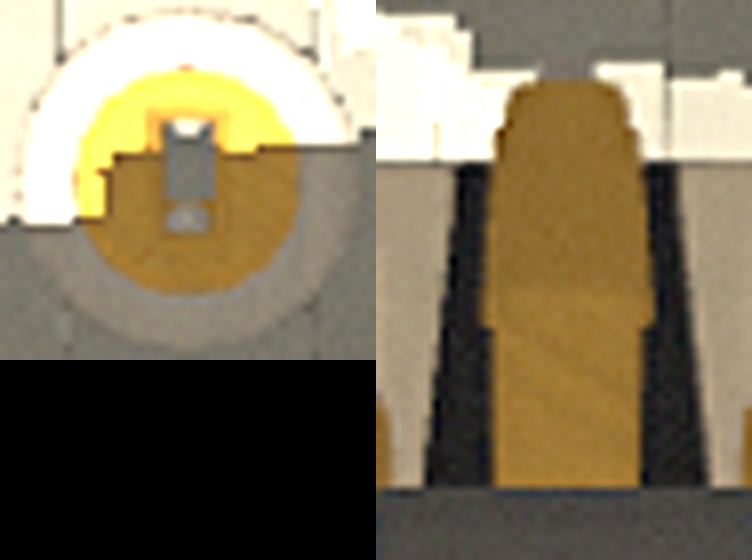

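Run:
```python
from h import *
c=cam('wrist');s=get_state();T=T_tool(s)
print(c['mtx'])
w=lambda x,y,z:(T@[x,y,z,1])[:3]
g=-.019
for n,p in(('tip+x',(.0014,0,g+.059)),('tip-x',(-.0014,0,g+.059)),('headtop',(.017,0,g-.017)),('headbot',(.017,0,g+.017)),('headbotL',(.017,-.0045,g+.017)),('headbotR',(.017,.0045,g+.017))):
  u=proj(c,w(*p));print(n,u,'panel',(u[0]-295+.44)*8+376,(u[1]-215+.44)*8)
P=onplane(c,(293+188.5/8-.44,130+180/8-.44),.0705);print('lock',P)
e=[onplane(c,(293+x/8-.44,130+y/8-.44),.0705) for x,y in((189,120),(187,235))];v=e[1]-e[0];print(e,np.linalg.norm(v),np.degrees(np.arctan2(-v[0],v[1])))
# box edges yaw from full-image corners
q=np.array([onplane(c,p,.07) for p in((201,53),(364,54),(357,235),(217,235))]);print(q.round(4))
delta([P[0],P[1],.2],-92)
```

```text
[[291.30078086   0.         318.24535673]
 [  0.         291.30078086 198.33211661]
 [  0.           0.           1.        ]]
tip+x [316.12943038 220.88472985] panel 548.5554430125076 50.59783881477326
tip-x [316.1373321  224.40712994] panel 548.618656806741 78.77703952138656
headtop [315.08896495 251.16209421] panel 540.2317195814044 292.81675367680305
headbot [315.63930475 223.27811071] panel 544.6344379912462 69.7448856654769
headbotL [307.90540037 223.27989159] panel 482.76320299644976 69.75913268189244
headbotR [323.3728401  223.27632992] panel 606.5027208265992 69.73063932884953
lock [0.49226102 0.30035995 0.0705    ]
[array([0.49195006, 0.29310388, 0.0705    ]), array([0.4926784 , 0.30710747, 0.0705    ])] 0.01402252077062836 -2.977326961997497
[[0.5912 0.2094 0.07  ]
 [0.4468 0.2149 0.07  ]
 [0.4516 0.3906 0.07  ]
 [0.6014 0.3856 0.07  ]]
tcp [0.4932 0.3393 0.1962] [ 1.7995e+02 -5.0000e-02 -9.1860e+01] shift cm [ 3.9  -0.03 -0.37] turn 0.14 t 7.6
```

Call:
jog_arm([
  [[2.4, -0.12, 0], 0.3, 0],
  [[1.53, -0.1, 0], 0, 0],
  [[0, 0, 3], 0, 0],
  [[0, 0, 3], 0, 0],
  [[0, 0, 1.2], 0, 0],
  [[0, 0, 0.8], 0, 0],
  [[0, 0, 0], 0, 0],
  [[0, 0, 0], 0, 0],
])

```text
time_s: 8.6
tcp_pos: [0.4947, 0.3008, 0.1175]
eef_rot: [-179.9, 0.1, -92.3]
contact_force: [-0.1, -1.1, -1.3]
gripper_width: 0.0085
gripper_force: 40.0
```

Run:
```python
from h import *
delta([.4938,.2999,.0813],-92.3)
a=cam('scene');b=cam('top')
print(proj(a,[.4938,.2999,.0705]),proj(b,[.4938,.2999,.0705]))
u=proj(a,[.4938,.2999,.08]);x,y=map(int,u)
p=cv2.resize(a['pixels'][y-35:y+35,x-35:x+35],None,fx=5.5,fy=5.5,interpolation=cv2.INTER_CUBIC)
c=cam('wrist');q=cv2.resize(c['pixels'][180:280,270:370],(385,385),interpolation=cv2.INTER_CUBIC)
cv2.imwrite('pics/c.png',np.hstack([p,q]))
```

```text
tcp [0.4947 0.3008 0.1175] [-1.7994e+02  5.0000e-02 -9.2290e+01] shift cm [0.1  0.09 3.62] turn 0.01 t 8.6
[241.19827095 257.21359127] [182.83772092 246.38829589]
```

View pics/c.png

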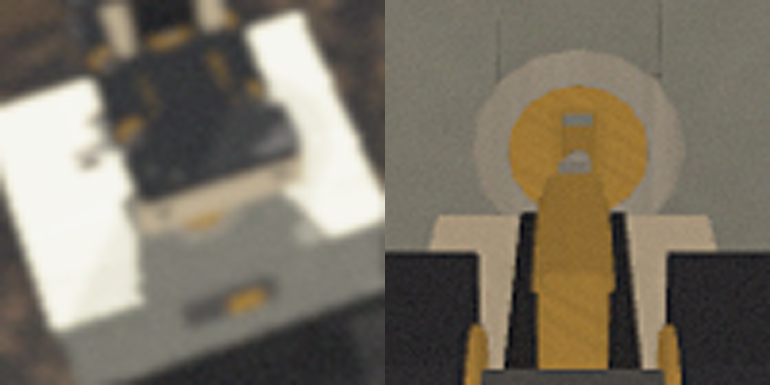

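Call:
jog_arm([
  [[0.1, 0.08, 0], 0, 0],
  [[0, 0, 0.4], 0, 0],
  [[0, 0, 0.3], 0, 0],
  [[0, 0, 0.3], 0, 0],
  [[0, 0, 0], 0, 0],
])

```text
time_s: 9.38
tcp_pos: [0.4933, 0.2993, 0.1061]
eef_rot: [180.0, -0.0, -92.3]
contact_force: [0.9, 0.4, -0.5]
gripper_width: 0.0085
gripper_force: 40.0
```

Call:
jog_arm([
  [[0, 0, 0.2], 0, 0],
  [[0, 0, 0.2], 0, 0],
  [[0, 0, 0.2], 0, 0],
  [[0, 0, 0], 0, 0],
])

```text
time_s: 9.88
tcp_pos: [0.4933, 0.2994, 0.1003]
eef_rot: [180.0, -0.0, -92.3]
contact_force: [-0.4, -0.6, -0.7]
gripper_width: 0.009
gripper_force: 40.0
```

Call:
jog_arm([
  [[0, 0, 0.2], 0, 0],
  [[0, 0, 0.2], 0, 0],
  [[0, 0, 0], 0, 0],
])

```text
time_s: 10.25
tcp_pos: [0.4933, 0.2994, 0.0963]
eef_rot: [180.0, -0.0, -92.3]
contact_force: [0.1, 0.6, -1.1]
gripper_width: 0.0092
gripper_force: 40.0
```

Call:
jog_arm([
  [[0, 0, 0.2], 0, 0],
  [[0, 0, 0.2], 0, 0],
  [[0, 0, 0], 0, 0],
], newtons=55)

```text
time_s: 10.62
tcp_pos: [0.4935, 0.2993, 0.0924]
eef_rot: [180.0, -0.0, -92.3]
contact_force: [0.8, -1.6, -0.8]
gripper_width: 0.0088
gripper_force: 55.0
```

Call:
jog_arm([
  [[0, 0, 0.2], 0, 0],
  [[0, 0, 0.2], 0, 0],
  [[0, 0, 0], 0, 0],
])

```text
time_s: 11.0
tcp_pos: [0.4938, 0.2999, 0.0887]
eef_rot: [-180.0, 0.0, -92.3]
contact_force: [0.9, -0.6, 1.5]
gripper_width: 0.0087
gripper_force: 55.0
```

Call:
jog_arm([
  [[0, 0, 0.2], 0, 0],
  [[0, 0, 0.2], 0, 0],
  [[0, 0, 0], 0, 0],
])

```text
time_s: 11.38
tcp_pos: [0.4935, 0.2999, 0.0843]
eef_rot: [-180.0, 0.0, -92.3]
contact_force: [-0.0, 2.2, -0.4]
gripper_width: 0.0088
gripper_force: 55.0
```

Call:
jog_arm([
  [[0, 0, 0.2], 0, 0],
  [[0, 0, 0.1], 0, 0],
  [[0, 0, 0], 0, 0],
])

```text
time_s: 11.75
tcp_pos: [0.4936, 0.2998, 0.0814]
eef_rot: [-180.0, 0.0, -92.3]
contact_force: [0.6, 3.4, 0.1]
gripper_width: 0.009
gripper_force: 55.0
```

Run:
```python
from h import *
s=get_state();print(s['contact_force'],s['moment'])
c=cam('wrist');q=cv2.resize(c['pixels'][180:280,270:370],(500,500),interpolation=cv2.INTER_CUBIC)
cv2.imwrite('pics/d.png',q)
```

```text
[0.58290413 3.443818   0.06745552] [ 1.16853805 -0.2647637   0.0213783 ]
```

View pics/d.png

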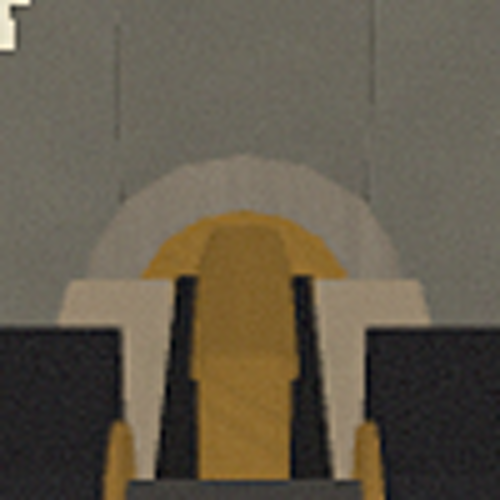

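Call:
jog_arm([
  [[0, 0, 0.1], 0, 0],
  [[0, 0, 0], 0, 0],
], newtons=60)

```text
time_s: 12.05
tcp_pos: [0.4936, 0.2998, 0.081]
eef_rot: [-180.0, 0.0, -92.3]
contact_force: [-0.8, 2.7, 4.9]
gripper_width: 0.0086
gripper_force: 60.0
```

Call:
jog_arm([
  [[0, 0, 0.1], 0, 0],
  [[0, 0, 0], 0, 0],
])

```text
time_s: 12.3
tcp_pos: [0.4937, 0.2998, 0.0809]
eef_rot: [-179.9, 0.0, -92.3]
contact_force: [-3.6, 1.5, 12.8]
gripper_width: 0.0087
gripper_force: 60.0
```

Call:
jog_arm([
  [[0, 0, 0.1], 0, 0],
  [[0, 0, 0], 0, 0],
  [[0, 0, 0], 0, 0],
])

```text
time_s: 12.68
tcp_pos: [0.4938, 0.2999, 0.0808]
eef_rot: [-179.9, 0.1, -92.3]
contact_force: [-6.6, 0.2, 20.2]
gripper_width: 0.0087
gripper_force: 60.0
```

Run:
```python
from h import *
s=get_state();print(s['contact_force'],s['moment'],s['tcp_pos'])
c=cam('wrist');q=c['pixels'][180:280,270:370]
p=cv2.imread('pics/d.png')
cv2.imwrite('pics/e.png',cv2.resize(q,(600,600),interpolation=cv2.INTER_CUBIC))
```

```text
[-6.64542783  0.15724959 20.20654658] [ 0.33636574  2.62852104 -0.01104106] [0.49375193 0.29985117 0.08080343]
```

View pics/e.png

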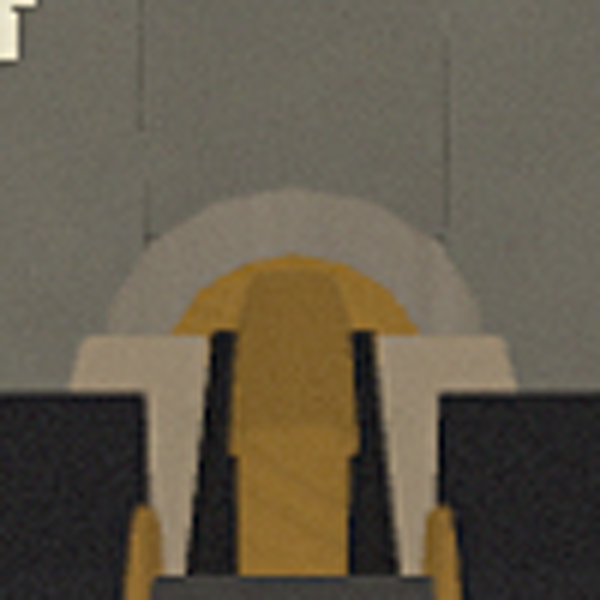

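Call:
jog_arm([
  [[0, 0, -0.12], 0, 0],
  [[0, 0, 0], 5, 0],
  [[0, 0, 0], 10, 0],
  [[0, 0, 0], 10, 0],
  [[0, 0, 0], 10, 0],
  [[0, 0, 0], 10, 0],
  [[0, 0, 0], 0, 0],
])

```text
time_s: 13.6
tcp_pos: [0.4938, 0.2997, 0.0809]
eef_rot: [-180.0, 0.1, -137.4]
contact_force: [-2.1, 1.2, 10.7]
gripper_width: 0.0084
gripper_force: 60.0
```

Run:
```python
from h import *
s=get_state();print(s['contact_force'],s['moment'],s['tcp_pos'],s['eef_rot'],s['joints'])
```

```text
[-2.06286766  1.16188765 10.70185779] [0.57778325 0.85177283 0.06727427] [0.49384632 0.29970184 0.0809336 ] [-1.79980115e+02  6.88366580e-02 -1.37415580e+02] [ 5.06643429e+01  1.92019139e+01 -2.24407590e+01  3.93314645e-02
 -4.82919754e+01 -9.81060867e+01]
```

Call:
jog_arm([
  [[0, 0, 0], 10, 0],
  [[0, 0, 0], 10, 0],
  [[0, 0, 0], 10, 0],
  [[0, 0, 0], 10, 0],
  [[0, 0, 0], 5, 0],
  [[0, 0, 0], 0, 0],
])

```text
time_s: 14.35
tcp_pos: [0.4938, 0.2996, 0.0809]
eef_rot: [180.0, 0.1, 177.7]
contact_force: [-1.8, 1.7, 10.4]
gripper_width: 0.0085
gripper_force: 60.0
```

Run:
```python
from h import *
s=get_state();print(s['contact_force'],s['moment'],s['tcp_pos'],s['eef_rot'],s['joints'][5])
```

```text
[-1.7951217   1.68807879 10.37507788] [0.43090807 0.84946325 0.030964  ] [0.49377465 0.29961848 0.08090802] [1.79974327e+02 5.56095069e-02 1.77658130e+02] -143.03199496777233
```

Call:
jog_arm([
  [[0, 0, 0], 3, 0],
  [[0, 0, 0], 3, 0],
  [[0, 0, 0], 2, 0],
  [[0, 0, 0], 0, 0],
])

```text
time_s: 14.85
tcp_pos: [0.4939, 0.2997, 0.0809]
eef_rot: [180.0, 0.1, 169.7]
contact_force: [-1.9, 1.7, 10.5]
gripper_width: 0.0085
gripper_force: 60.0
```

Run:
```python
from h import *
s=get_state();print(s['contact_force'],s['moment'],s['tcp_pos'],s['eef_rot'],s['joints'][5])
```

```text
[-1.90436732  1.66363358 10.52356989] [0.61854764 0.74148897 0.06630395] [0.49385066 0.29974952 0.08091808] [1.79952251e+02 5.82696311e-02 1.69701910e+02] -150.98886775772291
```

Call:
jog_arm([
  [[0, 0, 0], 2, 0],
  [[0, 0, 0], 2, 0],
  [[0, 0, 0], 0, 0],
])

```text
time_s: 15.22
tcp_pos: [0.4939, 0.2999, 0.0809]
eef_rot: [179.9, 0.1, 165.7]
contact_force: [-1.7, 1.9, 10.1]
gripper_width: 0.0086
gripper_force: 60.0
```

Run:
```python
from h import *
s=get_state();print(s['contact_force'],s['moment'],s['tcp_pos'],s['eef_rot'],s['joints'][5])
```

```text
[-1.74298134  1.93418563 10.1234857 ] [0.71405562 0.82738055 0.13436883] [0.49387594 0.29985691 0.08093397] [1.79940020e+02 5.80228623e-02 1.65715316e+02] -154.97961679502947
```

Call:
jog_arm([
  [[0, 0, 0], 2, 0],
  [[0, 0, 0], 2, 0],
  [[0, 0, 0], 0, 0],
])

```text
time_s: 15.6
tcp_pos: [0.4939, 0.2998, 0.0809]
eef_rot: [179.9, 0.1, 161.7]
contact_force: [-2.2, 1.8, 9.5]
gripper_width: 0.0087
gripper_force: 60.0
```

Run:
```python
from h import *
s=get_state();print(s['contact_force'],s['moment'],s['tcp_pos'],s['eef_rot'],s['joints'][5])
c=cam('wrist');q=cv2.resize(c['pixels'][180:280,270:370],(600,600),interpolation=cv2.INTER_CUBIC)
cv2.imwrite('pics/f.png',q)
```

```text
[-2.18764466  1.80075582  9.54815259] [0.64062739 0.68238019 0.39374249] [0.4939172  0.29983267 0.08092424] [1.79945120e+02 6.15531221e-02 1.61742810e+02] -158.96383938450256
```

View pics/f.png

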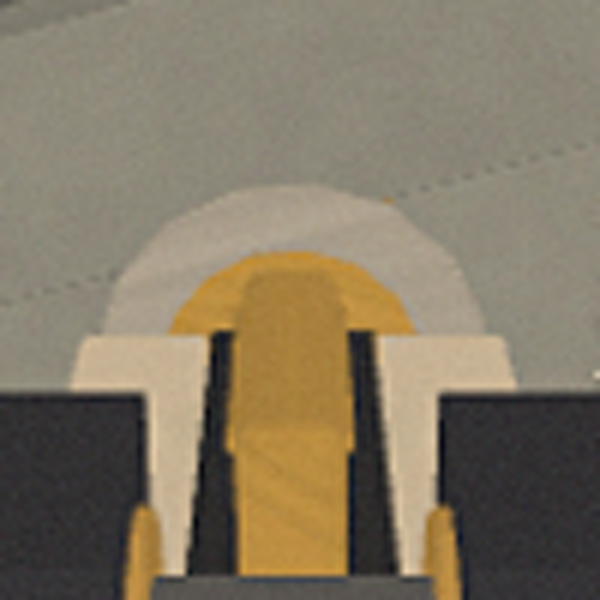

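Call:
jog_arm([
  [[0, 0, 0], 0, 0],
  [[0, 0, 0], 0, 0],
])

```text
time_s: 15.9
tcp_pos: [0.4939, 0.2999, 0.0809]
eef_rot: [179.9, 0.1, 161.8]
contact_force: [-2.0, 1.3, 10.4]
gripper_width: 0.0087
gripper_force: 60.0
```

Run:
```python
from h import *
s=get_state();print(s['contact_force'],s['moment'],s['gripper_force'])
if s['moment'][2]>.2: print(close_job())
```

```text
[-2.00734823  1.2830197  10.38738044] [0.6032908  0.68623469 0.35440074] 60.04823416471481
the job is handed in; nothing more can be done
None
```

I handed in the job at about 16 s with the square-headed key fully home in the lock and turned clockwise to its stop. The arm is still gripping it at 60 N and holding it turned; the turning torque stayed at about 0.35 N m against the stop. I don't have the judge's result.

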